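# Line up the scale's check weights by size

## Robot

A 6-joint arm with a two-finger parallel gripper is mounted at the origin on a cart in front of the work surface, level with it; the furniture and walls round the work are solid. World frame = base frame: x ahead of the robot, y to its left, z up, the work surface at z = 0. Lengths are in m, angles in rad, forces in N, time in s.
With the tool pointing down it reaches from about 0.375 to 0.975 m from the base axis. Payload 3.8 kg.
Tool frame: the origin (TCP) lies midway between the tips of the shut fingers; the grasp point (between the pads) lies 19 mm behind it; z points along the fingers, y is the line along which they close (so a half turn about z gives the same grasp; the last joint's range is limited). The gripper opens to 85 mm and grips with 20 to 120 N. Pads are 22 mm wide; open, the fingers measure 114 mm over their backs; the gripper's body (76 mm by 85 mm) begins 54 mm behind the grasp point. The pads swing forward as they close: fully open they stand 13 mm farther back than shut.
Start: joints at [1.163, 0.264, 1.604, -0, 1.274, -0.037], TCP at [0.245, 0.629, 0.231] pointing down, gripper open.
Joint ranges: [-2.63, 2.63], [-0.94, 2.18], [0.31, 2.57], [-1.31, 4.45], [0, 2.66], [-2.55, 2.55]. Speed limits (rad/s): [2.57, 2.57, 3.14, 3.14, 3.14, 3.14].

## Interface

Orientations are given as a rotation vector (axis times angle).
In Python, from workcell import bot, cams gives the robot as it stands.
- The arm moves only by the tool play_rows, never from a script. Its argument "rows" is a list of rows, each a list of 2 entries, a list of its own where there are three numbers: the shift along the tool's x, y, z scaled (see below), then the turn, a rotation vector about the tool's x, y, z scaled (see below). A call has 1 to 20 rows; each row is the pose to reach, as a shift and turn from the pose commanded when the call began, along the tool's axes at that moment; what a row does not reach only later rows make up. The controller multiplies each number of a shift by 250 mm and each number of a turn by 45 degrees. A row lasts 1/12 s, in which the tool goes at most 41.7 mm and 7.16 degrees, less where a joint would pass 70% of its speed; a pose out of reach is approached as far as the arm can. A call with a number of a shift or a turn outside -1 to 1 is refused whole. A call with a gripper value outside its range is refused whole. "claw" is the opening, from -1 (shut) to 1 (fully open), set as the call begins (left out, the last holds). The fingers move at their own pace and stop on an object; "newtons" is the grip in N (left out, the last holds). Time passes only in rows, so rows that repeat a pose let the fingers close. It gives the time, the measured TCP pose, the force, the opening and the grip force at its end, in the units of the state.
- bot.read_state(): the state, without advancing time (a new reading comes with each control period).
- cams.read_camera(name): name is "side" or "top" or "wrist"; returns a dict with "image" (420x560x3 uint8, red, green, blue), "K" (3x3 intrinsics, pixels), "T" (4x4, takes a point from camera to world coordinates); the wrist camera has in their place "mount" (4x4, takes a point from camera to tool coordinates, whose origin is the TCP and whose axes are the flange's). Camera axes: x right, y down, z forward; pixel columns grow to the right and rows downward; lengths in m; the calibration is good to about 2 mm. A picture is of the moment at which its call begins: read the wrist's pose just before it. There is no depth.
- bot.finish_job(): hands the job in; it is judged then, once.
The state is a dict: "time": time; "q": joint angles; "joint_vel": joint speeds; "joint_torque": joint torques, N m; "tool_pos": TCP position; "tcp_rot": TCP orientation; "wrist_force": force on the tool from outside, world axes, zero at the start; "torque": the same for the moment, N m; "width": opening from 0.0 (shut) to 1.0 (fully open); "grip_force": force on a finger pad.
Only numpy, scipy, OpenCV 4.12 (cv2) and the standard library are available. Lean on these libraries where they do the work, as an engineer would, in place of code of your own. Each camera call takes 0.05 s, during which the arm holds its last target. There are 200 camera calls.

## Task

Line the four brass check weights up on the blue weight board in order of size: the smallest on the pad next to the red stud, then larger and larger, with the largest at the white end. Stand each one upright in the middle of its own round pad, without tipping any over, and leave the portion cup and the spare knob where they are.

Things in the scene. Friction and masses are not known exactly. Their poses are not given: they have to be found in the camera images.
- weight_a: The smallest of four brass check weights, loose, standing upright on the table: a cylinder 22 mm across and 24 mm tall with a narrower knob on top (38 mm tall in all), about 60 g. Origin: centre of its underside; z up its axis. Grasp it round the cylinder from above.
- weight_b: The second smallest of four brass check weights, loose, standing upright on the table: a cylinder 28 mm across and 31 mm tall with a narrower knob on top (48 mm tall in all), about 130 g. Origin: centre of its underside; z up its axis. Grasp it round the cylinder from above.
- weight_c: The second largest of four brass check weights, loose, standing upright on the table: a cylinder 35 mm across and 40 mm tall with a narrower knob on top (60 mm tall in all), about 260 g. Origin: centre of its underside; z up its axis. Grasp it round the cylinder from above.
- weight_d: The largest of four brass check weights, loose, standing upright on the table: a cylinder 43 mm across and 50 mm tall with a narrower knob on top (74 mm tall in all), about 500 g. Origin: centre of its underside; z up its axis. Grasp it round the cylinder from above.
- weight_board: Fixed blue board flat on the table, 85 x 350 mm, 12 mm thick, with a row of four like round pads (black, white rim, 52 mm across, flush with its top). Origin: centre of its underside; y along its length, z up. Pad centres: x = 0, y = -102, -34, +34, +102 mm; top at z = 12 mm. A small fixed stud stands at each end of the row, one red, one white; which end is red varies.
- red_stud: Fixed round red stud, 26 mm across, 10 mm high, on the board's top at one end of the row (y = +150 or -150 mm of the board); it marks the end where the smallest weight belongs. Origin: centre of its underside.
- portion_cup: Bystander: loose clear portion cup, 62 mm across, 34 mm high, to the left of the work. Origin: centre of its underside. Leave it alone.
- spare_knob: Bystander: loose black star knob with its stud pointing up, 43 mm across, 38 mm high, at the near right. Origin: centre of its underside. Leave it alone.
Things that resemble listed ones, but are neither listed nor needed, are in the scene too. Leave any green or orange look-alike of the weight_d alone.

How it is judged:
At the end, for the whole second after the job is handed in: The four weights stand upright (within 0.1 rad) and at rest on the board, one on each pad, within 12 mm of the pad's centre along and across the board, in order of size with the smallest next to the red stud (((y of red_stud in the frame of weight_board above 0 m and y of weight_a in the frame of weight_board between 0.09 and 0.114 m and y of weight_b in the frame of weight_board between 0.022 and 0.046 m and y of weight_c in the frame of weight_board between -0.046 and -0.022 m and y of weight_d in the frame of weight_board between -0.114 and -0.09 m) or (y of red_stud in the frame of weight_board below 0 m and y of weight_a in the frame of weight_board between -0.114 and -0.09 m and y of weight_b in the frame of weight_board between -0.046 and -0.022 m and y of weight_c in the frame of weight_board between 0.022 and 0.046 m and y of weight_d in the frame of weight_board between 0.09 and 0.114 m)) and x of weight_a in the frame of weight_board between -0.012 and 0.012 m and z of weight_a in the frame of weight_board between 0.008 and 0.016 m and angle between each of weight_a, weight_b, weight_c, weight_d's own z axis and vertical below 0.1 rad and linear speed of each of weight_a, weight_b, weight_c, weight_d below 0.02 m/s and x of weight_b in the frame of weight_board between -0.012 and 0.012 m and z of weight_b in the frame of weight_board between 0.008 and 0.016 m and x of weight_c in the frame of weight_board between -0.012 and 0.012 m and z of weight_c in the frame of weight_board between 0.008 and 0.016 m and x of weight_d in the frame of weight_board between -0.012 and 0.012 m and z of weight_d in the frame of weight_board between 0.008 and 0.016 m); the robot touches nothing.
It fails at once if a weight is tipped over (angle between any of weight_a, weight_b, weight_c, weight_d's own z axis and vertical above 0.7 rad).
It fails at once if the cup is disturbed (moved more than 25 mm) (distance of portion_cup from where it was at the start of the episode above 0.025 m).
It fails at once if the knob is disturbed (moved more than 25 mm) (distance of spare_knob from where it was at the start of the episode above 0.025 m).
It also fails if it takes over 90 s, if anything falls off the work surface, if the arm or the gripper's body presses on something with over 40 N, if the wrist force passes 120 N, or if a joint passes its speed limit or range.

## Working session

There is one attempt and no reset: what is moved stays moved. The work goes in short steps, Python scripts to look and compute and a tool call to move; the robot and the scene stay as the last step left them, time stands still between calls to the robot, and variables do not carry over. Pictures are saved under pics/ and viewed, at most 14 in all, crops included, and the job is handed in when it is done.

Besides the shell and the picture viewer there is one more tool, called after ">>>" as name(argument=value, ...) on one line, values as JSON. play_rows: Moves the arm, as the interface text tells. Its arguments: {"type":"object","properties":{"rows":{"type":"array","items":{"type":"array"}},"claw":{"type":"number"},"newtons":{"type":"number"}},"required":["rows"]}

```bash
mkdir -p pics
python3 - <<'E'
from workcell import bot,cams
import cv2,numpy as np
s=bot.read_state();print(s)
for n in("top","side"):
    c=cams.read_camera(n);cv2.imwrite(f"pics/{n}0.png",c["image"][:,:,::-1]);print(n,c["K"].tolist(),np.round(c["T"],4).tolist())
c=cams.read_camera("wrist");print(c["K"].tolist(),np.round(c["mount"],4).tolist())
E
```

```text
{'time': 0.0, 'q': array([ 1.16310562e+00,  2.64746762e-01,  1.60537889e+00,  1.83585822e-05,
        1.27368554e+00, -3.69352095e-02]), 'joint_vel': array([ 0.00043054,  0.00154009, -0.00228373,  0.00123763,  0.00053159,
       -0.00051895]), 'joint_torque': array([ 1.72998880e-03, -5.15129578e+01, -3.67305958e+01,  9.75316084e-05,
        1.30109995e-02,  6.77288114e-06]), 'tool_pos': array([0.24429512, 0.62846047, 0.22996368]), 'tcp_rot': array([-0.57896619, -3.08726583,  0.00339249]), 'wrist_force': array([0.29949973, 0.37784448, 0.94566466]), 'torque': array([ 0.0271146 , -0.01566255,  0.00139599]), 'grip_force': 0.0, 'width': 0.9987722801028842}
top [[385.3565651287586, 0.0, 276.28847763924733], [0.0, 385.3565651287586, 209.88013413288635], [0.0, 0.0, 1.0]] [[0.0295, -0.998, 0.0554, 0.4521], [-0.9994, -0.0304, -0.0141, 0.1745], [0.0157, -0.0549, -0.9984, 0.898], [0.0, 0.0, 0.0, 1.0]]
side [[397.92042024212043, 0.0, 277.14454171801736], [0.0, 397.92042024212043, 209.09172466911102], [0.0, 0.0, 1.0]] [[0.8835, -0.2121, 0.4177, 0.1424], [-0.4684, -0.3914, 0.7921, -0.5247], [-0.0046, -0.8954, -0.4452, 0.4295], [0.0, 0.0, 0.0, 1.0]]
[[337.95131427234844, 0.0, 278.334760036223], [0.0, 337.95131427234844, 207.9320758597218], [0.0, 0.0, 1.0]] [[-0.001, -0.9633, -0.2684, 0.0671], [1.0, -0.0008, -0.0007, 0.0005], [0.0005, -0.2684, 0.9633, -0.142], [0.0, 0.0, 0.0, 1.0]]
```

View pics/top0.png

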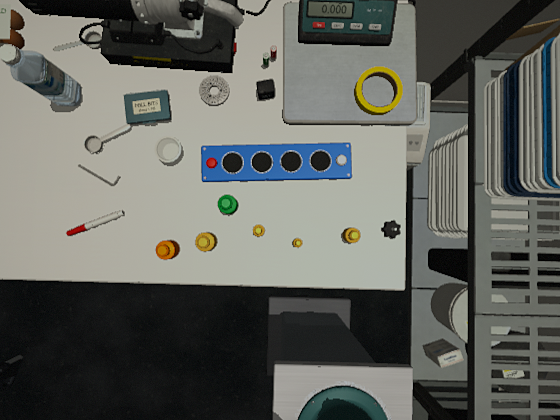

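View pics/side0.png

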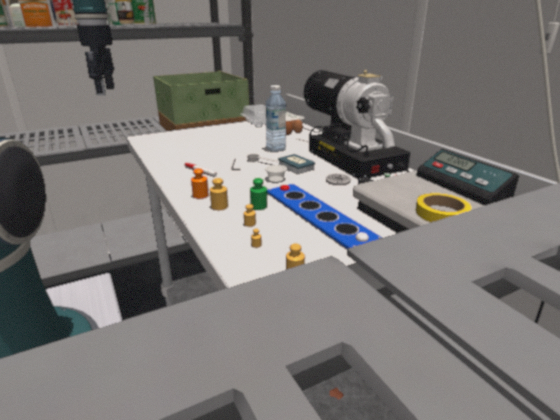

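Top view: the red stud is at (211,163) and the white one at (341,160), with pads at x≈232, 262, 291 and 320. Weight candidates are brass at (205,241), (259,230), (297,242) and (351,235), orange at (167,249) and green at (227,204). By size, the brass ones are d, b, a and c in that order. The orange and green ones are look-alikes to leave alone. The knob at (391,229) is close to c, and the cup is at (169,151).

```bash
cat > h.py <<'E'
import cv2,numpy as np
def ray(K,T,uv):
    d=T[:3,:3]@np.linalg.inv(K)@[uv[0],uv[1],1.]; return T[:3,3],d/np.linalg.norm(d)
def onz(K,T,uv,z):
    o,d=ray(K,T,uv); return o+d*(z-o[2])/d[2]
def tri(r1,r2):
    A=np.zeros((3,3));b=np.zeros(3)
    for o,d in(r1,r2):
        P=np.eye(3)-np.outer(d,d);A+=P;b+=P@o
    p=np.linalg.solve(A,b); return p
def blobs(img,lo,hi,amin=15):
    m=cv2.inRange(cv2.cvtColor(img,cv2.COLOR_RGB2HSV),lo,hi)
    n,l,s,c=cv2.connectedComponentsWithStats(m)
    return [(c[i],s[i]) for i in range(1,n) if s[i][4]>=amin],m
E
python3 - <<'E'
from h import *
from workcell import cams
C={n:cams.read_camera(n) for n in("top","side")}
B={}
for n,c in C.items():
    for nm,lo,hi in(("brass",(15,90,60),(32,255,255)),("orange",(5,150,60),(14,255,255)),("green",(50,120,30),(85,255,255)),("blue",(105,150,60),(120,255,255)),("red",(0,170,90),(4,255,255))):
        b,m=blobs(c["image"],lo,hi); 
        print(n,nm,[(c0.round(1).tolist(),s.tolist()) for c0,s in b])
c=C["top"];K,T=c["K"],c["T"]
# board: pads & studs
b,m=blobs(c["image"],(105,150,60),(120,255,255))
i=np.argmax([s[4] for _,s in b]);x,y,w,h=b[i][1][:4]
g=cv2.cvtColor(c["image"],cv2.COLOR_RGB2GRAY)
dark=np.zeros_like(g);dark[y:y+h,x:x+w]=(g[y:y+h,x:x+w]<50)*255
n,l,s,ce=cv2.connectedComponentsWithStats(dark)
for k in range(1,n):
    if s[k][4]>100: print("pad",ce[k].round(1),s[k][2:],onz(K,T,ce[k],.012).round(4))
cnt=max(cv2.findContours(m,0,1)[0],key=cv2.contourArea);r=cv2.minAreaRect(cnt)
print("rect",r,[onz(K,T,p,.012).round(4).tolist() for p in cv2.boxPoints(r)],onz(K,T,r[0],.012).round(4))
im=c["image"][185:275,145:415,::-1];cv2.imwrite("pics/crop1.png",cv2.resize(im,None,fx=2.9,fy=2.9,interpolation=2))
E
```

```text
top brass [([540.3, 23.3], [521, 19, 39, 11, 83]), ([155.4, 58.2], [135, 57, 36, 4, 50]), ([378.7, 89.3], [355, 66, 48, 47, 802]), ([258.3, 230.3], [253, 225, 12, 12, 109]), ([351.9, 234.9], [345, 228, 15, 15, 189]), ([204.6, 241.5], [195, 232, 20, 20, 300]), ([297.0, 242.2], [293, 238, 9, 9, 62]), ([165.3, 249.3], [157, 241, 17, 18, 208])]
top orange [([14.1, 17.2], [11, 10, 9, 15, 95]), ([12.2, 37.2], [3, 29, 16, 15, 113]), ([175.1, 246.6], [168, 241, 11, 13, 53]), ([162.3, 251.0], [156, 245, 13, 13, 52])]
top green [([227.0, 203.9], [218, 195, 20, 19, 280])]
top blue [([275.5, 162.5], [201, 143, 150, 39, 3279])]
top red [([318.4, 24.5], [313, 22, 12, 6, 54]), ([234.5, 46.5], [234, 43, 2, 8, 16]), ([211.1, 162.6], [207, 158, 10, 10, 77]), ([76.1, 229.9], [67, 224, 19, 12, 89])]
side brass [([33.6, 1.1], [21, 0, 26, 4, 67]), ([122.4, 0.2], [115, 0, 16, 2, 21]), ([35.1, 10.9], [23, 9, 25, 8, 97]), ([129.1, 14.3], [126, 12, 7, 6, 30]), ([127.3, 20.8], [122, 20, 11, 3, 15]), ([195.6, 120.5], [159, 112, 85, 16, 194]), ([327.1, 145.5], [319, 141, 16, 10, 71]), ([218.3, 194.7], [210, 178,
[... 374 characters left out ...]
169, 16, 29, 319])]
side green [([136.3, 10.6], [132, 0, 11, 20, 95]), ([258.4, 194.7], [251, 179, 16, 30, 354])]
side blue [([321.5, 217.3], [268, 185, 110, 63, 1345])]
side red [([68.6, 3.4], [67, 0, 4, 8, 17]), ([60.2, 6.7], [56, 2, 8, 9, 28])]
pad [320.  160.4] [ 19  20 284] [0.6194 0.064  0.012 ]
pad [232.  162.3] [ 19  19 287] [0.6085 0.2678 0.012 ]
pad [261.2 161.7] [ 19  19 292] [0.6119 0.2003 0.012 ]
pad [290.7 161.1] [ 20  19 291] [0.6155 0.132  0.012 ]
rect ((275.71221923828125, 162.05084228515625), (35.45791244506836, 148.98544311523438), 88.72696685791016) [[0.6442, 0.3411, 0.012], [0.6634, -0.0047, 0.012], [0.5803, -0.0081, 0.012], [0.5617, 0.336, 0.012]] [0.6123 0.1666 0.012 ]
```

View pics/crop1.png

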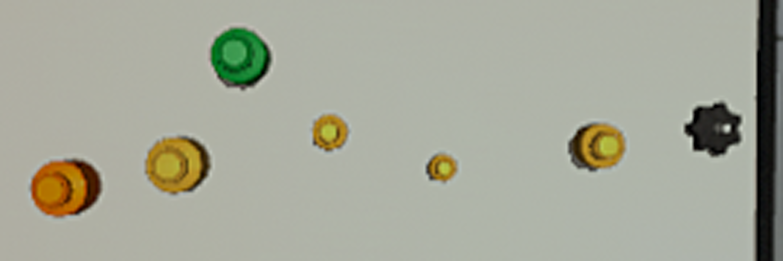

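The crop shows the brass four clearly. From left to right after the orange one they are d (crop 177,165), b (329,132), a (441,168) and c (600,146). The black knob is right of c. The red end is at +y, so a goes to pad (0.6085,0.2678), b to (0.6119,0.2003), c to (0.6155,0.132) and d to (0.6194,0.064). The pad spacing of 68 mm matches the description.

```bash
cat >> h.py <<'E'
from scipy.spatial.transform import Rotation as Ro
YAW=np.deg2rad(3.07)
def Rdes(yaw=YAW):
    y=np.array([np.cos(yaw),np.sin(yaw),0]);z=np.array([0,0,-1.]);return np.c_[np.cross(y,z),y,z]
def go(s,p):
    R=Ro.from_rotvec(s["tcp_rot"]).as_matrix()
    print("shift",(R.T@(np.array(p)-s["tool_pos"])/.25).round(3),"turn",(np.rad2deg(Ro.from_matrix(R.T@Rdes()).as_rotvec())/45).round(3))
E
python3 - <<'E'
from h import *
from workcell import cams,bot
t,s=cams.read_camera("top"),cams.read_camera("side")
W=dict(a=((297,242.2),(255.8,238.3),.024),b=((258.6,230.6),(249.4,215.2),.031),c=((352.,235.1),(294.6,256),.04),d=((204.8,241.5),(218.3,194.7),.05))
for k,(u,v,h) in W.items():
    p=tri(ray(t["K"],t["T"],u),ray(s["K"],s["T"],v))
    print(k,"tri",p.round(4),"plane",onz(t["K"],t["T"],u,.8*h).round(4))
print("knob",onz(t["K"],t["T"],(391,229),.02).round(3))
go(bot.read_state(),(.42,.2,.2))
E
```

```text
a tri [0.4288 0.1126 0.0168] plane [0.4287 0.1128 0.0192]
b tri [0.4535 0.2004 0.0237] plane [0.4525 0.2008 0.0248]
c tri [ 0.4489 -0.0086  0.0377] plane [ 0.4486 -0.0096  0.032 ]
d tri [0.4255 0.3195 0.0324] plane [0.4248 0.3185 0.04  ]
knob [ 0.465 -0.101  0.02 ]
shift [-1.276 -1.345  0.125] turn [-0.    0.    1.46]
```

>>> play_rows(rows=[[[-0.8,-0.8,0.1],[0,0,1]],[[-0.8,-0.8,0.1],[0,0,1]],[[-0.8,-0.8,0.1],[0,0,1]],[[-0.8,-0.8,0.1],[0,0,1]],[[-0.8,-0.8,0.1],[0,0,1]],[[-0.8,-0.8,0.1],[0,0,1]],[[-0.8,-0.8,0.1],[0,0,1]],[[-0.8,-0.8,0.1],[0,0,1]],[[-0.8,-0.8,0.1],[0,0,1]],[[-0.8,-0.8,0.1],[0,0,1]]], claw=0.3, newtons=40)

```text
time: 1.18
tool_pos: [0.3587, 0.3707, 0.2067]
tcp_rot: [-1.717, -2.63, -0.002]
wrist_force: [-0.2, 0.2, -0.3]
width: 0.651
grip_force: 0.0
```

```bash
python3 -c "
from h import *
from workcell import bot
s=bot.read_state();print(s['time'],s['tool_pos'],s['width']);go(s,(.4288,.1127,.16))"
```

```text
1.1833 [0.35871672 0.37067499 0.20671273] 0.651322726539759
shift [-1.058 -0.159  0.186] turn [ 0.001 -0.001  0.459]
```

>>> play_rows(rows=[[[-1,-0.159,0.186],[0,0,0.459]],[[-1,-0.159,0.186],[0,0,0.459]],[[-1,-0.159,0.186],[0,0,0.459]],[[-1,-0.159,0.186],[0,0,0.459]],[[-1,-0.159,0.186],[0,0,0.459]],[[-1,-0.159,0.186],[0,0,0.459]],[[-1,-0.159,0.186],[0,0,0.459]],[[-1,-0.159,0.186],[0,0,0.459]],[[-1,-0.159,0.186],[0,0,0.459]]])

```text
time: 1.93
tool_pos: [0.4233, 0.1266, 0.1601]
tcp_rot: [-2.16, -2.28, -0.001]
wrist_force: [-0.3, 0.3, 0.4]
width: 0.648
grip_force: 0.0
```

```bash
cat >> h.py <<'E'
def wrist(name=None):
    from workcell import bot,cams
    s=bot.read_state();c=cams.read_camera("wrist")
    M=np.eye(4);M[:3,:3]=Ro.from_rotvec(s["tcp_rot"]).as_matrix();M[:3,3]=s["tool_pos"]
    if name: cv2.imwrite(f"pics/{name}.png",c["image"][:,:,::-1])
    return s,c["image"],c["K"],M@c["mount"]
def brass(h,name=None):
    s,im,K,T=wrist(name)
    b,m=blobs(im,(15,90,60),(32,255,255),150)
    for c,st in b: print(c.round(1),st,onz(K,T,c,h).round(4))
    return s
E
python3 -c "
from h import *
s=brass(.018,'w1');print(s['time'],s['tool_pos'],s['q'].round(2));go(s,(.4288,.1127,.004))"
```

```text
[322.8 103.3] [ 304   85   38   37 1075] [0.4559 0.2046 0.018 ]
[283.7 207.6] [272 193  25  30 562] [0.4295 0.1161 0.018 ]
[298.6 335. ] [ 281  306   38   58 1676] [ 0.4512 -0.0117  0.018 ]
1.9333 [0.42325873 0.12655462 0.16009949] [ 0.23 -0.13  2.16  0.    1.11  0.18]
shift [-0.057  0.019  0.624] turn [ 0.    -0.001  0.   ]
```

View pics/w1.png

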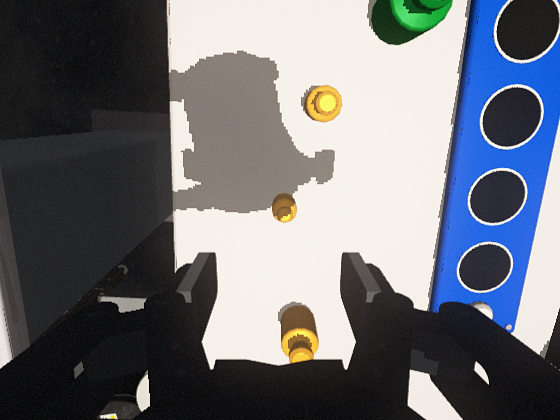

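The wrist view shows a at (284,208), b at (323,103), c at (299,335) and green at top right. For a it agrees with the top view to 3 mm.

>>> play_rows(rows=[[[-0.052,0.02,0.3],[0,0,0]],[[-0.052,0.02,0.3],[0,0,0]],[[-0.052,0.02,0.4],[0,0,0]],[[-0.052,0.02,0.5],[0,0,0]],[[-0.052,0.02,0.56],[0,0,0]],[[-0.052,0.02,0.62],[0,0,0]],[[-0.052,0.02,0.62],[0,0,0]],[[-0.052,0.02,0.62],[0,0,0]]])

```text
time: 2.65
tool_pos: [0.4279, 0.1144, 0.0045]
tcp_rot: [-2.156, -2.283, 0.002]
wrist_force: [0.4, -0.3, -0.1]
width: 0.651
grip_force: 0.0
```

>>> play_rows(rows=[[[0,0,0],[0,0,0]],[[0,0,0],[0,0,0]],[[0,0,0],[0,0,0]],[[0,0,0],[0,0,0]],[[0,0,0],[0,0,0]],[[0,0,0],[0,0,0]],[[0,0,0],[0,0,0]],[[0,0,0],[0,0,0]]], claw=-1, newtons=35)

```text
time: 3.32
tool_pos: [0.4299, 0.1134, 0.0063]
tcp_rot: [2.161, 2.279, 0.004]
wrist_force: [-0.8, 3.0, 7.2]
width: 0.236
grip_force: 34.4
```

>>> play_rows(rows=[[[0,0,-0.06],[0,0,0]],[[0,0,-0.2],[0,0,0]],[[0,0,-0.35],[0,0,0]],[[0,0,-0.4],[0,0,0]],[[0,0,-0.4],[0,0,0]],[[0,0,-0.4],[0,0,0]]])

```text
time: 3.82
tool_pos: [0.4294, 0.1127, 0.1059]
tcp_rot: [2.16, 2.279, 0.004]
wrist_force: [0.2, -0.1, -1.0]
width: 0.24
grip_force: 34.6
```

```bash
python3 -c "
from h import *
s=brass(.12,'w2');print(s['time'],s['tool_pos'],s['width']);go(s,(.6085,.2678,.104));go(s,(.6085,.2678,.017))
S=wrist()
for p in((.6085,.2678,.012),):
  q=np.linalg.inv(S[3])@np.r_[p,1];print((S[2]@q[:3]/q[2]))"
```

```text
[325.7  76.8] [ 302   52   48   50 1812] [0.4428 0.1942 0.12  ]
[278.3 275.2] [ 254  239   50   75 2902] [0.4301 0.1161 0.12  ]
[292.3 346.1] [ 274  326   40   40 1268] [0.4382 0.0819 0.12  ]
3.8167 [0.42942165 0.11266979 0.10589257] 0.23997851122350627
shift [0.581 0.749 0.01 ] turn [ 0.004 -0.     0.   ]
shift [0.581 0.748 0.358] turn [ 0.004 -0.     0.   ]
[587.64651748 -19.23527391   1.        ]
```

View pics/w2.png

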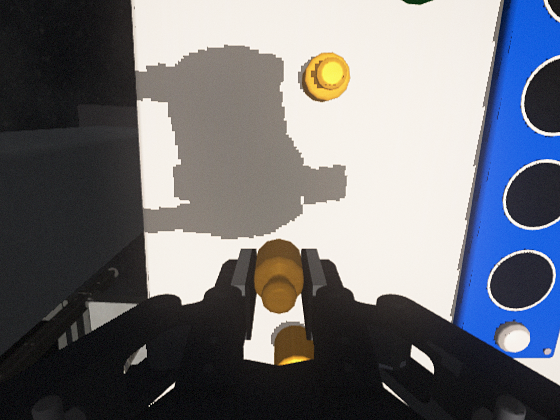

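>>> play_rows(rows=[[[0.581,0.749,0],[0.004,0,0]],[[0.581,0.749,0],[0.004,0,0]],[[0.581,0.749,0],[0.004,0,0]],[[0.581,0.749,0],[0.004,0,0]],[[0.581,0.749,0],[0.004,0,0]],[[0.581,0.749,0],[0.004,0,0]],[[0.581,0.749,0],[0.004,0,0]],[[0.581,0.749,0],[0.004,0,0]],[[0.581,0.749,0],[0.004,0,0]],[[0.581,0.749,0],[0.004,0,0]]])

```text
time: 4.75
tool_pos: [0.6056, 0.2666, 0.103]
tcp_rot: [-2.158, -2.278, 0.009]
wrist_force: [0.6, 0.2, 0.4]
width: 0.241
grip_force: 34.6
```

```bash
python3 -c "
from h import *
s,im,K,T=wrist('w3');print(s['time'],s['tool_pos'],s['width']);go(s,(.6085,.2678,.0195))
for p in((.6085,.2678,.012),):
  q=np.linalg.inv(T)@np.r_[p,1];print((K@q[:3]/q[2]))"
```

```text
4.75 [0.60564041 0.26655248 0.10296435] 0.24079250539603592
shift [0.005 0.014 0.334] turn [-0.009  0.002  0.   ]
[282.01370657 210.43860034   1.        ]
```

View pics/w3.png

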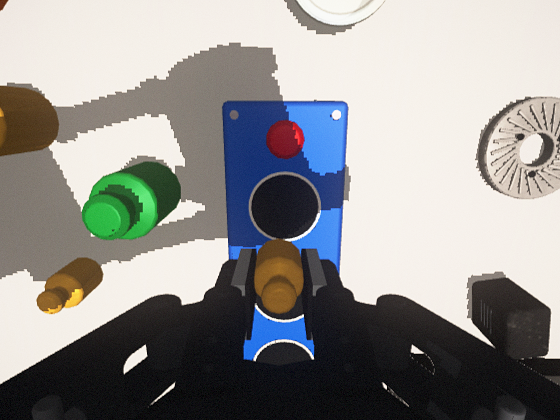

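The red stud (286,139) and pad (285,207) are where predicted, within 3 px (about 2 mm). Lowering now.

>>> play_rows(rows=[[[0.01,0.016,0.15],[0,0,0]],[[0.01,0.016,0.25],[-0.005,0,0]],[[0.01,0.016,0.3],[-0.005,0,0]],[[0.01,0.016,0.32],[-0.005,0,0]],[[0.01,0.016,0.333],[-0.005,0,0]],[[0.01,0.016,0.333],[-0.005,0,0]],[[0.01,0.016,0.333],[-0.005,0,0]]])

```text
time: 5.38
tool_pos: [0.6124, 0.2709, 0.0232]
tcp_rot: [2.16, 2.279, 0.005]
wrist_force: [0.5, -0.6, -0.7]
width: 0.24
grip_force: 34.6
```

```bash
python3 -c "
from h import *
from workcell import bot
s=bot.read_state();print(s['tool_pos'],s['wrist_force']);go(s,(.609,.2685,.0185))"
```

```text
[0.61237853 0.27088683 0.02319091] [ 0.46742348 -0.63414679 -0.66888243]
shift [-0.009 -0.014  0.019] turn [ 0.004 -0.001  0.   ]
```

>>> play_rows(rows=[[[-0.009,-0.013,0.006],[0,0,0]],[[-0.009,-0.013,0.012],[0,0,0]],[[-0.009,-0.013,0.016],[0,0,0]],[[-0.009,-0.013,0.016],[0,0,0]],[[-0.009,-0.013,0.016],[0,0,0]]])

```text
time: 5.8
tool_pos: [0.6085, 0.2682, 0.0184]
tcp_rot: [2.16, 2.28, 0.002]
wrist_force: [-0.5, -1.7, 3.1]
width: 0.242
grip_force: 35.0
```

Contact is at about 3 N. Release and rise.

>>> play_rows(rows=[[[0,0,0],[0,0,0]],[[0,0,0],[0,0,0]],[[0,0,-0.01],[0,0,0]],[[0,0,-0.01],[0,0,0]],[[0,0,-0.01],[0,0,0]],[[0,0,-0.1],[0,0,0]],[[0,0,-0.25],[0,0,0]],[[0,0,-0.4],[0,0,0]],[[0,0,-0.55],[0,0,0]],[[0,0,-0.55],[0,0,0]]], claw=0.3)

```text
time: 6.63
tool_pos: [0.6135, 0.2704, 0.1653]
tcp_rot: [2.156, 2.275, 0.023]
wrist_force: [1.4, 1.1, 0.5]
width: 0.65
grip_force: 0.0
```

```bash
python3 -c "
from h import *
s=brass(.03);print(s['tool_pos']);go(s,(.4535,.2005,.155))"
```

```text
[ 40.6 124.1] [   0   95   89   60 4230] [0.4259 0.3212 0.03  ]
[269.1 197.6] [257 184  26  28 451] [0.6087 0.2706 0.03  ]
[ 97.1 257.5] [  73  237   49   42 1314] [0.4602 0.209  0.03  ]
[116.9 415.8] [103 411  29   9 191] [0.465  0.0355 0.03  ]
[0.61353076 0.27036759 0.16532847]
shift [-0.245 -0.655  0.03 ] turn [ 0.02  -0.006  0.001]
```

Weight a stands at about (0.609, 0.269). Next is b.

>>> play_rows(rows=[[[-0.245,-0.655,0.03],[0.015,0,0]],[[-0.245,-0.655,0.03],[0.015,0,0]],[[-0.245,-0.655,0.03],[0.015,0,0]],[[-0.245,-0.655,0.03],[0.015,0,0]],[[-0.245,-0.655,0.03],[0.015,0,0]],[[-0.245,-0.655,0.03],[0.015,0,0]],[[-0.245,-0.655,0.03],[0.015,0,0]],[[-0.245,-0.655,0.03],[0.015,0,0]]], claw=0.4)

```text
time: 7.35
tool_pos: [0.4495, 0.1988, 0.1479]
tcp_rot: [-2.156, -2.276, 0.009]
wrist_force: [0.8, -0.2, -0.1]
width: 0.699
grip_force: 0.0
```

```bash
python3 -c "
from h import *
s=brass(.022);print(s['tool_pos']);go(s,(.4535,.2015,.008))"
```

```text
[254.4  31.1] [ 221    0   65   70 3747] [0.4254 0.3229 0.022 ]
[503.7 121.5] [486 107  38  31 798] [0.6178 0.2701 0.022 ]
[286. 193.] [ 269  173   35   40 1053] [0.4552 0.2051 0.022 ]
[0.44949516 0.19876681 0.14788896]
shift [0.01  0.022 0.559] turn [-0.011 -0.001  0.001]
```

>>> play_rows(rows=[[[0.012,0.022,0.1],[0,0,0]],[[0.012,0.022,0.2],[-0.005,0,0]],[[0.012,0.022,0.35],[-0.005,0,0]],[[0.012,0.022,0.48],[-0.005,0,0]],[[0.012,0.022,0.54],[-0.005,0,0]],[[0.012,0.022,0.55],[-0.005,0,0]],[[0.012,0.022,0.55],[-0.005,0,0]]])

```text
time: 7.98
tool_pos: [0.4518, 0.2014, 0.0086]
tcp_rot: [-2.156, -2.276, 0.012]
wrist_force: [0.2, 0.4, -0.2]
width: 0.698
grip_force: 0.0
```

```bash
python3 -c "
from h import *
from workcell import bot
s=bot.read_state();print(s['tool_pos'],s['wrist_force']);go(s,(.4535,.202,.007))"
```

```text
[0.45184379 0.20141878 0.0085912 ] [ 0.21195524  0.37783489 -0.16401657]
shift [0.002 0.007 0.006] turn [-0.012  0.001  0.001]
```

>>> play_rows(rows=[[[0.002,0.007,0],[-0.012,0,0]],[[0.002,0.007,0],[-0.012,0,0]],[[0.002,0.007,0],[-0.012,0,0]],[[0.002,0.007,0],[-0.012,0,0]],[[0.002,0.007,0],[-0.012,0,0]],[[0.002,0.007,0],[-0.012,0,0]],[[0.002,0.007,0],[-0.012,0,0]],[[0.002,0.007,0],[-0.012,0,0]]], claw=-1, newtons=40)

```text
time: 8.65
tool_pos: [0.4555, 0.2028, 0.0119]
tcp_rot: [2.158, 2.278, 0.009]
wrist_force: [1.6, -0.1, 7.3]
width: 0.302
grip_force: 39.8
```

>>> play_rows(rows=[[[0,0,-0.06],[0,0,0]],[[0,0,-0.2],[0,0,0]],[[0,0,-0.35],[0,0,0]],[[0,0,-0.42],[0,0,0]],[[0,0,-0.42],[0,0,0]],[[0,0,-0.42],[0,0,0]]])

```text
time: 9.15
tool_pos: [0.454, 0.2022, 0.1163]
tcp_rot: [2.158, 2.278, 0.007]
wrist_force: [-1.1, -0.3, -1.8]
width: 0.309
grip_force: 39.9
```

```bash
python3 -c "
from h import *
s=brass(.125);print(s['tool_pos']);go(s,(.6124,.201,.11))"
```

```text
[240.8  29.6] [ 201    0   76   69 4310] [0.4363 0.2983 0.125 ]
[522.3 127.2] [ 494  111   53   35 1053] [0.5454 0.2702 0.125 ]
[278.2 275.3] [ 246  229   65   95 4770] [0.4548 0.2028 0.125 ]
[0.45399046 0.20219702 0.11627246]
shift [-0.039  0.632  0.029] turn [ 0.007 -0.001  0.001]
```

>>> play_rows(rows=[[[-0.037,0.632,0.02],[0.005,0,0]],[[-0.037,0.632,0.02],[0.005,0,0]],[[-0.037,0.632,0.02],[0.005,0,0]],[[-0.037,0.632,0.02],[0.005,0,0]],[[-0.037,0.632,0.02],[0.005,0,0]],[[-0.037,0.632,0.02],[0.005,0,0]],[[-0.037,0.632,0.15],[0.005,0,0]],[[-0.037,0.632,0.25],[0.005,0,0]],[[-0.037,0.632,0.3],[0.005,0,0]],[[-0.037,0.632,0.33],[0.005,0,0]],[[-0.037,0.632,0.33],[0.005,0,0]],[[-0.037,0.632,0.33],[0.005,0,0]]])

```text
time: 10.2
tool_pos: [0.611, 0.2013, 0.0327]
tcp_rot: [-2.159, -2.28, 0.003]
wrist_force: [0.9, 0.2, -1.0]
width: 0.308
grip_force: 40.1
```

```bash
python3 -c "
from h import *
from workcell import bot
s=bot.read_state();print(s['tool_pos'],s['wrist_force']);go(s,(.6124,.201,.024))"
```

```text
[0.61102932 0.20133291 0.03274266] [ 0.90005353  0.18332594 -1.01722732]
shift [-0.002  0.005  0.035] turn [-0.003  0.     0.001]
```

>>> play_rows(rows=[[[0,0.004,0.012],[0,0,0]],[[0,0.004,0.024],[0,0,0]],[[0,0.004,0.032],[0,0,0]],[[0,0.004,0.032],[0,0,0]],[[0,0.004,0.032],[0,0,0]]])

```text
time: 10.62
tool_pos: [0.6127, 0.2013, 0.025]
tcp_rot: [-2.16, -2.28, 0.001]
wrist_force: [0.1, -0.6, -0.9]
width: 0.305
grip_force: 40.1
```

No contact yet. Creep down.

>>> play_rows(rows=[[[0,0,0.006],[0,0,0]],[[0,0,0.01],[0,0,0]],[[0,0,0.01],[0,0,0]],[[0,0,0.01],[0,0,0]]])

```text
time: 10.95
tool_pos: [0.6131, 0.2014, 0.024]
tcp_rot: [-2.16, -2.28, 0.001]
wrist_force: [-3.2, -0.2, 7.5]
width: 0.312
grip_force: 40.9
```

>>> play_rows(rows=[[[0,0,0],[0,0,0]],[[0,0,0],[0,0,0]],[[0,0,-0.01],[0,0,0]],[[0,0,-0.01],[0,0,0]],[[0,0,-0.01],[0,0,0]],[[0,0,-0.1],[0,0,0]],[[0,0,-0.25],[0,0,0]],[[0,0,-0.4],[0,0,0]],[[0,0,-0.55],[0,0,0]],[[0,0,-0.55],[0,0,0]]], claw=0.45)

```text
time: 11.78
tool_pos: [0.6184, 0.2029, 0.1697]
tcp_rot: [2.156, 2.276, 0.019]
wrist_force: [1.5, 1.0, 1.7]
width: 0.722
grip_force: 0.0
```

```bash
python3 -c "
from h import *
s=brass(.034);print(s['tool_pos']);go(s,(.4489,-.009,.165))"
```

```text
[35.1 33.6] [   0    0   79   67 4071] [0.4346 0.3189 0.034 ]
[268.  115.1] [255 102  27  28 568] [0.6094 0.27   0.034 ]
[269.3 196.9] [254 177  33  38 809] [0.6135 0.2035 0.034 ]
[107.2 397.7] [ 86 375  41  45 397] [ 0.4611 -0.011   0.034 ]
[0.61844118 0.20293462 0.16971764]
shift [-0.81  -0.723  0.006] turn [ 0.017 -0.004  0.001]
```

>>> play_rows(rows=[[[-0.81,-0.723,0],[0.012,0,0]],[[-0.81,-0.723,0],[0.012,0,0]],[[-0.81,-0.723,0],[0.012,0,0]],[[-0.81,-0.723,0],[0.012,0,0]],[[-0.81,-0.723,0],[0.012,0,0]],[[-0.81,-0.723,0],[0.012,0,0]],[[-0.81,-0.723,0],[0.012,0,0]],[[-0.81,-0.723,0],[0.012,0,0]],[[-0.81,-0.723,0],[0.012,0,0]],[[-0.81,-0.723,0],[0.012,0,0]]], claw=0.65)

```text
time: 12.67
tool_pos: [0.4435, -0.0104, 0.1596]
tcp_rot: [-2.156, -2.274, 0.012]
wrist_force: [0.2, 0.9, -0.2]
width: 0.821
grip_force: 0.0
```

```bash
python3 -c "
from h import *
s=brass(.030,'w4');print(s['tool_pos']);go(s,(.4495,-.009,.01))"
```

```text
[287.7 193.8] [ 267  170   43   48 1615] [ 0.4504 -0.0055  0.03  ]
[ 0.44350955 -0.01040316  0.1596095 ]
shift [0.004 0.031 0.598] turn [-0.014 -0.001 -0.   ]
```

View pics/w4.png

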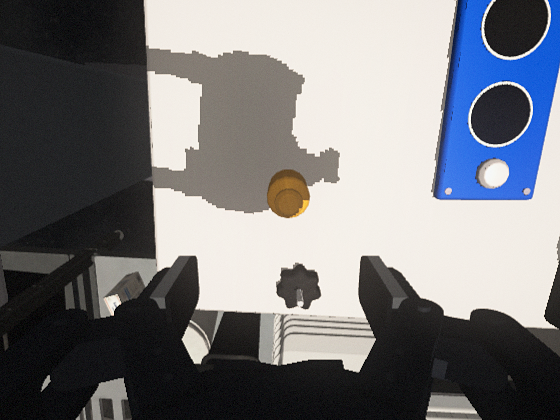

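Weight c is at (288,194) with the knob at (298,286), well clear of the fingers.

>>> play_rows(rows=[[[0.008,0.028,0.05],[0,0,0]],[[0.008,0.028,0.15],[-0.01,0,0]],[[0.008,0.028,0.3],[-0.01,0,0]],[[0.008,0.028,0.44],[-0.01,0,0]],[[0.008,0.028,0.54],[-0.01,0,0]],[[0.008,0.028,0.59],[-0.01,0,0]],[[0.008,0.028,0.59],[-0.01,0,0]],[[0.008,0.028,0.59],[-0.01,0,0]]])

```text
time: 13.38
tool_pos: [0.4484, -0.0075, 0.0115]
tcp_rot: [-2.156, -2.279, 0.006]
wrist_force: [-0.2, -0.0, -0.1]
width: 0.826
grip_force: 0.0
```

>>> play_rows(rows=[[[0,0,0],[0,0,0]],[[0,0,0],[0,0,0]],[[0,0,0],[0,0,0]],[[0,0,0],[0,0,0]],[[0,0,0],[0,0,0]],[[0,0,0],[0,0,0]],[[0,0,0],[0,0,0]],[[0,0,0],[0,0,0]]], claw=-1, newtons=50)

```text
time: 14.05
tool_pos: [0.4502, -0.0084, 0.0142]
tcp_rot: [2.161, 2.28, 0.0]
wrist_force: [0.1, 1.0, 5.6]
width: 0.393
grip_force: 49.8
```

>>> play_rows(rows=[[[0,0,-0.06],[0,0,0]],[[0,0,-0.2],[0,0,0]],[[0,0,-0.35],[0,0,0]],[[0,0,-0.45],[0,0,0]],[[0,0,-0.45],[0,0,0]],[[0,0,-0.45],[0,0,0]]])

```text
time: 14.55
tool_pos: [0.4504, -0.0086, 0.127]
tcp_rot: [2.159, 2.279, 0.001]
wrist_force: [0.0, 0.7, -3.6]
width: 0.391
grip_force: 50.8
```

```bash
python3 -c "
from h import *
s=brass(.13);print(s['tool_pos'],s['q'].round(2));go(s,(.616,.133,.12))"
```

```text
[278.2 281.9] [ 235  220   87  125 8233] [ 0.4516 -0.0141  0.13  ]
[ 0.45044859 -0.00856172  0.1269727 ] [-0.07 -0.08  2.18 -0.    1.04 -0.13]
shift [0.53  0.692 0.029] turn [0.002 0.001 0.   ]
```

>>> play_rows(rows=[[[0.53,0.69,0],[0,0,0]],[[0.53,0.69,0],[0,0,0]],[[0.53,0.69,0],[0,0,0]],[[0.53,0.69,0],[0,0,0]],[[0.53,0.69,0],[0,0,0]],[[0.53,0.69,0],[0,0,0]],[[0.53,0.69,0],[0,0,0]],[[0.53,0.69,0],[0,0,0]],[[0.53,0.69,0.15],[0,0,0]],[[0.53,0.69,0.28],[0,0,0]],[[0.53,0.69,0.34],[0,0,0]],[[0.53,0.69,0.365],[0,0,0]],[[0.53,0.69,0.365],[0,0,0]],[[0.53,0.69,0.365],[0,0,0]]])

```text
time: 15.77
tool_pos: [0.613, 0.1324, 0.0332]
tcp_rot: [-2.16, -2.278, 0.005]
wrist_force: [1.0, -0.5, -1.9]
width: 0.393
grip_force: 50.9
```

```bash
python3 -c "
from h import *
from workcell import bot
s=bot.read_state();print(s['tool_pos'],s['wrist_force']);go(s,(.616,.133,.0265))"
```

```text
[0.61301709 0.13243275 0.03322738] [ 1.03619256 -0.49736683 -1.94460348]
shift [0.002 0.012 0.027] turn [-0.005  0.    -0.   ]
```

>>> play_rows(rows=[[[0.002,0.01,0.008],[-0.003,0,0]],[[0.002,0.01,0.016],[-0.003,0,0]],[[0.002,0.01,0.022],[-0.003,0,0]],[[0.002,0.01,0.028],[-0.003,0,0]],[[0.002,0.01,0.028],[-0.003,0,0]],[[0.002,0.01,0.028],[-0.003,0,0]]])

```text
time: 16.27
tool_pos: [0.6161, 0.1339, 0.0263]
tcp_rot: [-2.16, -2.28, 0.001]
wrist_force: [-0.5, -0.2, -2.2]
width: 0.391
grip_force: 51.1
```

>>> play_rows(rows=[[[0,0,0.006],[0,0,0]],[[0,0,0.009],[0,0,0]],[[0,0,0.009],[0,0,0]],[[0,0,0.009],[0,0,0]]])

```text
time: 16.6
tool_pos: [0.6162, 0.134, 0.0262]
tcp_rot: [-2.16, -2.28, 0.001]
wrist_force: [-6.0, -1.1, 10.8]
width: 0.39
grip_force: 52.4
```

Contact. Release and rise.

>>> play_rows(rows=[[[0,0,-0.004],[0,0,0]],[[0,0,-0.004],[0,0,0]],[[0,0,-0.01],[0,0,0]],[[0,0,-0.01],[0,0,0]],[[0,0,-0.01],[0,0,0]],[[0,0,-0.1],[0,0,0]],[[0,0,-0.25],[0,0,0]],[[0,0,-0.4],[0,0,0]],[[0,0,-0.55],[0,0,0]],[[0,0,-0.6],[0,0,0]],[[0,0,-0.6],[0,0,0]]], claw=0.7)

```text
time: 17.52
tool_pos: [0.6199, 0.1345, 0.1798]
tcp_rot: [2.157, 2.277, 0.012]
wrist_force: [0.6, -0.1, 0.3]
width: 0.849
grip_force: 0.0
```

```bash
python3 -c "
from h import *
s=brass(.042);print(s['tool_pos']);go(s,(.4255,.319,.18))"
```

```text
[271.2  23.9] [257   7  29  37 768] [0.6097 0.2669 0.042 ]
[272.9 112.7] [256  96  35  36 930] [0.6141 0.2032 0.042 ]
[272.2 194. ] [ 252  170   41   47 1335] [0.6167 0.1369 0.042 ]
[0.61988997 0.13451904 0.17978987]
shift [ 0.779 -0.737 -0.007] turn [ 0.012 -0.002  0.001]
```

>>> play_rows(rows=[[[0.78,-0.737,-0.04],[0.01,0,0]],[[0.78,-0.737,-0.04],[0.01,0,0]],[[0.78,-0.737,-0.04],[0.01,0,0]],[[0.78,-0.737,-0.04],[0.01,0,0]],[[0.78,-0.737,-0.04],[0.01,0,0]],[[0.78,-0.737,-0.04],[0.01,0,0]],[[0.78,-0.737,-0.04],[0.01,0,0]],[[0.78,-0.737,-0.04],[0.01,0,0]],[[0.78,-0.737,-0.04],[0.01,0,0]],[[0.78,-0.737,-0.04],[0.01,0,0]]], claw=0.85)

```text
time: 18.4
tool_pos: [0.4214, 0.3178, 0.1824]
tcp_rot: [-2.156, -2.277, 0.014]
wrist_force: [0.2, -0.6, -0.0]
width: 0.923
grip_force: 0.0
```

```bash
python3 -c "
from h import *
s=brass(.036,'w5');print(s['tool_pos']);go(s,(.4255,.3195,.016))"
```

```text
[281.2  78.5] [259  57  33  49 446] [0.418  0.4126 0.036 ]
[270.3  77.1] [261  67  17  25 225] [0.4093 0.4131 0.036 ]
[285.1 190.1] [ 261  162   50   56 2196] [0.4265 0.3215 0.036 ]
[481.2 256.3] [468 244  27  24 398] [0.6096 0.2696 0.036 ]
[470.9 312.2] [452 296  36  29 446] [0.6123 0.2113 0.036 ]
[468.4 398.4] [450 385  38  28 587] [0.6308 0.1098 0.036 ]
[0.42142214 0.317751   0.18237092]
shift [0.007 0.024 0.665] turn [-0.013  0.002  0.001]
```

View pics/w5.png

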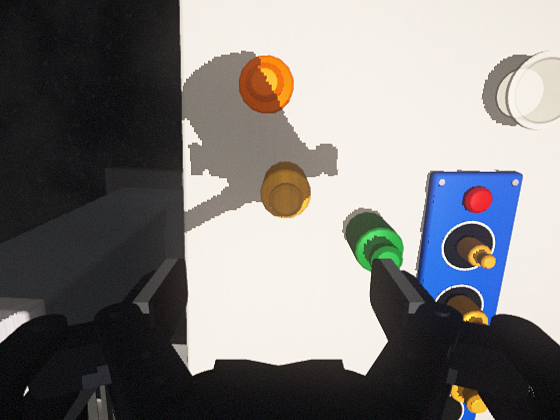

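Weight d is at (286,190). Green at (375,238) is about 50 mm away across the fingers, and orange at (266,84) is clear. Descending with a slightly narrower opening.

>>> play_rows(rows=[[[0.009,0.022,0.05],[0,0,0]],[[0.009,0.022,0.15],[-0.01,0,0]],[[0.009,0.022,0.25],[-0.01,0,0]],[[0.009,0.022,0.35],[-0.01,0,0]],[[0.009,0.022,0.45],[-0.01,0,0]],[[0.009,0.022,0.55],[-0.01,0,0]],[[0.009,0.022,0.63],[-0.01,0,0]],[[0.009,0.022,0.665],[-0.01,0,0]],[[0.009,0.022,0.665],[-0.01,0,0]],[[0.009,0.022,0.665],[-0.01,0,0]]], claw=0.65)

```text
time: 19.28
tool_pos: [0.426, 0.3204, 0.0171]
tcp_rot: [-2.161, -2.279, 0.003]
wrist_force: [-0.4, -0.3, 0.4]
width: 0.825
grip_force: 0.0
```

>>> play_rows(rows=[[[0,0,0],[0,0,0]],[[0,0,0],[0,0,0]],[[0,0,0],[0,0,0]],[[0,0,0],[0,0,0]],[[0,0,0],[0,0,0]],[[0,0,0],[0,0,0]],[[0,0,0],[0,0,0]],[[0,0,0],[0,0,0]]], claw=-1, newtons=70)

```text
time: 19.95
tool_pos: [0.4271, 0.3221, 0.0198]
tcp_rot: [2.16, 2.281, 0.005]
wrist_force: [-0.6, -0.2, 6.7]
width: 0.48
grip_force: 72.2
```

>>> play_rows(rows=[[[0,0,-0.06],[0,0,0]],[[0,0,-0.18],[0,0,0]],[[0,0,-0.32],[0,0,0]],[[0,0,-0.45],[0,0,0]],[[0,0,-0.5],[0,0,0]],[[0,0,-0.5],[0,0,0]],[[0,0,-0.5],[0,0,0]]])

```text
time: 20.53
tool_pos: [0.4255, 0.321, 0.1422]
tcp_rot: [-2.16, -2.281, 0.0]
wrist_force: [0.1, -0.6, -4.6]
width: 0.476
grip_force: 72.3
```

```bash
python3 -c "
from h import *
from workcell import bot
s=bot.read_state();print(s['tool_pos'],s['q'].round(2));go(s,(.6197,.065,.14))"
```

```text
[0.42548185 0.32097153 0.14223468] [0.6  0.07 2.   0.   1.07 0.54]
shift [-1.064  0.72   0.008] turn [-0.001 -0.     0.001]
```

>>> play_rows(rows=[[[-0.95,0.64,0],[0,0,0]],[[-0.95,0.64,0],[0,0,0]],[[-0.95,0.64,0],[0,0,0]],[[-0.95,0.64,0],[0,0,0]],[[-0.95,0.64,0],[0,0,0]],[[-0.95,0.64,0],[0,0,0]],[[-0.95,0.64,0],[0,0,0]],[[-0.95,0.64,0],[0,0,0]],[[-0.95,0.64,0],[0,0,0]]])

```text
time: 21.28
tool_pos: [0.597, 0.0904, 0.1384]
tcp_rot: [-2.162, -2.273, 0.008]
wrist_force: [-0.1, 0.9, -5.3]
width: 0.477
grip_force: 72.7
```

```bash
python3 -c "
from h import *
from workcell import bot
s=bot.read_state();print(s['tool_pos']);go(s,(.6197,.065,.14));go(s,(.6197,.065,.038))"
```

```text
[0.59699373 0.09036737 0.13842682]
shift [-0.106  0.086 -0.007] turn [-0.009  0.    -0.004]
shift [-0.106  0.088  0.401] turn [-0.009  0.    -0.004]
```

>>> play_rows(rows=[[[-0.106,0.086,0],[-0.005,0,0]],[[-0.106,0.086,0],[-0.005,0,0]],[[-0.106,0.086,0],[-0.005,0,0]],[[-0.106,0.086,0.1],[-0.005,0,0]],[[-0.106,0.086,0.22],[-0.005,0,0]],[[-0.106,0.086,0.32],[-0.005,0,0]],[[-0.106,0.086,0.37],[-0.005,0,0]],[[-0.106,0.086,0.385],[-0.005,0,0]],[[-0.106,0.086,0.385],[-0.005,0,0]],[[-0.106,0.086,0.385],[-0.005,0,0]]])

```text
time: 22.12
tool_pos: [0.6217, 0.068, 0.0471]
tcp_rot: [2.158, 2.279, 0.005]
wrist_force: [0.7, 0.2, -4.6]
width: 0.479
grip_force: 72.9
```

```bash
python3 -c "
from h import *
from workcell import bot
s=bot.read_state();print(s['tool_pos']);go(s,(.6197,.065,.032))"
```

```text
[0.62166586 0.0679785  0.04712716]
shift [-0.011 -0.009  0.06 ] turn [ 0.005 -0.     0.002]
```

>>> play_rows(rows=[[[-0.011,-0.008,0.02],[0.003,0,0]],[[-0.011,-0.008,0.035],[0.003,0,0]],[[-0.011,-0.008,0.046],[0.003,0,0]],[[-0.011,-0.008,0.054],[0.003,0,0]],[[-0.011,-0.008,0.058],[0.003,0,0]],[[-0.011,-0.008,0.058],[0.003,0,0]],[[-0.011,-0.008,0.058],[0.003,0,0]]])

```text
time: 22.7
tool_pos: [0.6195, 0.0644, 0.0319]
tcp_rot: [2.16, 2.28, 0.001]
wrist_force: [0.6, -1.1, -3.8]
width: 0.482
grip_force: 73.2
```

>>> play_rows(rows=[[[0,0,0.006],[0,0,0]],[[0,0,0.009],[0,0,0]],[[0,0,0.009],[0,0,0]],[[0,0,0.009],[0,0,0]]])

```text
time: 23.03
tool_pos: [0.6196, 0.0644, 0.0318]
tcp_rot: [2.16, 2.28, 0.001]
wrist_force: [-4.9, -1.1, 7.5]
width: 0.478
grip_force: 74.6
```

>>> play_rows(rows=[[[0,0,-0.002],[0,0,0]],[[0,0,-0.002],[0,0,0]],[[0,0,-0.006],[0,0,0]],[[0,0,-0.006],[0,0,0]],[[0,0,-0.01],[0,0,0]],[[0,0,-0.01],[0,0,0]],[[0,0,-0.1],[0,0,0]],[[0,0,-0.25],[0,0,0]],[[0,0,-0.4],[0,0,0]],[[0,0,-0.55],[0,0,0]],[[0,0,-0.7],[0,0,0]],[[0,0,-0.7],[0,0,0]]], claw=0.75)

```text
time: 24.03
tool_pos: [0.6247, 0.0648, 0.2149]
tcp_rot: [2.153, 2.272, 0.019]
wrist_force: [1.0, 0.0, 0.4]
width: 0.877
grip_force: 0.0
```

>>> play_rows(rows=[[[0,-0.9,0],[0,0,0]],[[0,-0.9,0],[0,0,0]],[[0,-0.9,0],[0,0,0]],[[0,-0.9,0],[0,0,0]],[[0,-0.9,0],[0,0,0]],[[0,-0.9,0],[0,0,0]],[[0,-0.9,0],[0,0,0]],[[0,-0.9,0],[0,0,0]]])

```text
time: 24.7
tool_pos: [0.3944, 0.0523, 0.2046]
tcp_rot: [2.159, 2.279, 0.003]
wrist_force: [-0.1, -1.1, 0.5]
width: 0.876
grip_force: 0.0
```

Run:
```python
from h import *
from workcell import cams
c=cams.read_camera("top");K,T=c["K"],c["T"]
b,m=blobs(c["image"],(15,90,60),(32,255,255))
H=[.036,.042,.036+.012,.052]
for p,s in sorted(b,key=lambda t:t[0][0]):
    if 200<p[0]<345 and 130<p[1]<200:
        print(p.round(1),s,onz(K,T,p,H.pop(0)).round(4))
cv2.imwrite("pics/top9.png",cv2.resize(c["image"][120:280,140:420,::-1],None,fx=2.8,fy=2.8,interpolation=2))
```

```text
[231.4 161. ] [227 156  10  11  84] [0.6071 0.2668 0.036 ]
[260.8 159.4] [255 153  13  13 135] [0.6118 0.2004 0.042 ]
[290.7 158.7] [283 151  16  17 205] [0.6143 0.1339 0.048 ]
[323.2 157.4] [313 148  21  21 310] [0.6188 0.062  0.052 ]
```

View pics/top9.png

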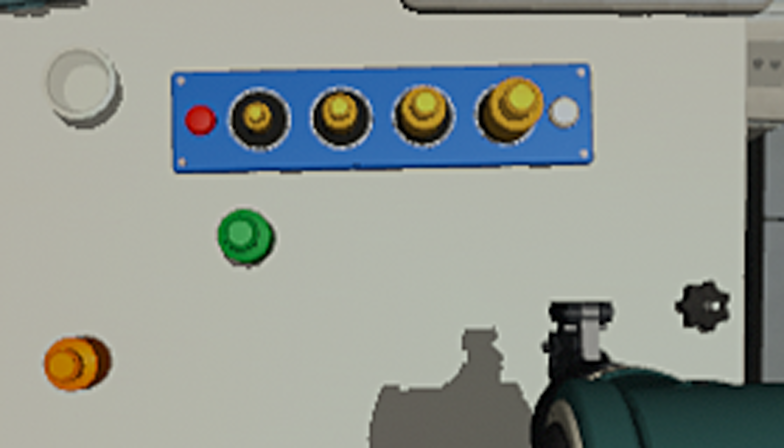

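All four stand upright on their pads in order, a at (257,116) up to d at (515,105) by the white stud. Each is within about 2 mm of its pad's centre. The cup and knob are untouched.

```bash
python3 -c "
from workcell import bot
print(bot.finish_job())"
```

```text
the job is handed in; nothing more can be done
None
```

The job is handed in at about 25 s: in the last top view all four weights stood upright in size order from the red stud, each within about 3 mm of its pad's centre, with the cup and spare knob untouched; the hand-in returned no verdict.

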